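Seat a jam jar in the checking stand and hold the lid gauge on it

ROBOT

A 7-joint arm with a two-finger parallel gripper is mounted at the origin on the work surface. World frame = base frame: x ahead of the robot, y to its left, z up, the work surface at z = 0. Lengths are in m, angles in rad, forces in N, time in s.
With the tool pointing down it reaches from about 0.425 to 1.025 m from the base axis. Payload 3.6 kg.
Tool frame: the origin (TCP) lies at the very end of the fingers, on their centre line; the grasp point (between the pads) lies 19 mm behind it; z points along the fingers, y is the line along which they close (so a half turn about z gives the same grasp; the last joint's range is limited). The gripper opens to 85 mm and grips with 20 to 120 N. Pads are 22 mm wide; open, the fingers measure 114 mm over their backs; the gripper's body (76 mm by 85 mm) begins 54 mm behind the grasp point. The pads swing forward as they close: fully open they stand 13 mm farther back than shut.
Start: joints at [1.089, 0.591, 0.048, 1.609, -0.033, 0.943, -0.034], TCP at [0.274, -0.671, 0.231] pointing down, gripper open.
Joint ranges: [-2.69, 2.69], [-0.47, 2.24], [-1.27, 1.36], [0.19, 2.51], [-1.53, 4.68], [0.08, 2.07], [-3.09, 3.09]. Speed limits (rad/s): [2.57, 2.57, 3.14, 3.14, 3.14, 3.14, 3.14].

INTERFACE

Orientations are given as a unit quaternion [x, y, z, w].
In Python, from plant import r gives the robot as it stands. The module is installed in compiled form; this text tells all that it offers.
- The arm moves only by the tool apply_moves, never from a script. Its argument "commands" is a list of rows, each an object with "offset": the shift along the tool's x, y, z in m, a list of three; "yaw": the turn about the tool's z in degrees. In form: [{"offset": [tx, ty, tz], "yaw": yaw}, ...]. A call has 1 to 12 rows; each row is the pose to reach, as a shift and turn from the pose commanded when the call began, along the tool's axes at that moment; what a row does not reach only later rows make up. A row lasts 1/12 s, in which the tool goes at most 41.7 mm and 7.16 degrees, less where a joint would pass 70% of its speed; a pose out of reach is approached as far as the arm can. A call with a gripper value outside its range is refused whole. "grip" is the finger opening in m, from 0 to 0.0854, set as the call begins (left out, the last holds). The fingers move at their own pace and stop on an object; the grip force is fixed at half the most. Time passes only in rows, so rows that repeat a pose let the fingers close. It gives the time, the measured TCP pose, the force, the opening and the grip force at its end, in the units of the state.
- r.observe(): the state, without advancing time (a new reading comes with each control period).
- r.camera(name): name is "side" or "top" or "wrist"; returns a dict with "img" (420x560x3 uint8, red, green, blue), "mtx" (3x3 intrinsics, pixels), "dist_coeffs" ([k1, k2, p1, p2, k3] as OpenCV has them; the pictures are not rectified), "view" (4x4, takes a point from world to camera coordinates); the wrist camera has in their place "tool_from_camera" (4x4, takes a point from camera to tool coordinates, whose origin is the TCP and whose axes are the flange's). Camera axes: x right, y down, z forward; pixel columns grow to the right and rows downward; lengths in m; the calibration is good to about 2 mm. A picture is of the moment at which its call begins: read the wrist's pose just before it. There is no depth.
- r.hand_in(): hands the job in; it is judged then, once.
The state is a dict: "time": time; "joints": joint angles; "qvel": joint speeds; "joint_torque": joint torques, N m; "eef_pos": TCP position; "ee_rot": TCP orientation; "force": force on the tool from outside, world axes, zero at the start; "ft_torque": the same for the moment, N m; "grip_width": finger opening in m; "finger_force": force on a finger pad.
Only numpy, scipy, OpenCV 4.12 (cv2) and the standard library are available. Lean on these libraries where they do the work, as an engineer would, in place of code of your own. Each camera call takes 0.05 s, during which the arm holds its last target. There are 200 camera calls.

TASK

Check the lid of the jam jar with the red dot: first stand the blue cup in the round aluminium holder and let go of it, then stand that jar inside the cup and let go, without tipping either over. Then take the orange-handled lid gauge out of its rest and, holding it upright, press its foot gently on the red dot until the plunger is about halfway in; finish while still holding it there, without letting go or putting it back. Leave the other jars, the rolls and the pen where they are.

Things in the scene. Friction and masses are not known exactly. Their poses are not given: they have to be found in the camera images.
- holder: Fixed low round holder of bare aluminium, open at the top: outside diameter 84 mm, inside diameter 70 mm, total height 25 mm, inner floor 8 mm above its origin, on a thin dark disc 110 mm across. Origin: centre of its underside, on the table; z up.
- cup: Loose blue plastic cup, straight-walled and open at the top: outside diameter 60 mm, inside diameter 52 mm, height 44 mm, floor 5 mm thick, about 90 g. It drops into the holder with 5 mm to spare all round and then stands 27 mm proud of it. Origin: centre of its underside; z up out of its mouth.
- jar: The jam jar to be checked, the only one with a red dot on its gold lid: 66 mm tall, dark body 44 mm across, white label, lid 46 mm across and 12 mm high, about 130 g. Fits the cup with 4 mm to spare round the body, then stands 27 mm proud of the cup's rim. Starts upright on the table in one of four places among three plain jars. Origin: centre of its underside; z up.
- lid_spot (a point): Centre of the red dot (16 mm across) in the middle of that jar's lid, on the lid's top face, 66 mm above the jar's origin.
- gauge: Loose lid gauge, 126 mm long, 135 g, hanging upright in its rest. Origin: on its axis at the underside of the steel collar (38 mm across, 6 mm high). Heights from there: steel barrel (22 mm across) -40 to 0, plunger foot -64, round orange grip (26 mm across) 6 to 56, black cap with white dial (30 mm across) 56 to 62 mm. z points along the axis from foot to cap.
- probe_tip (a point): Centre of the underside of the gauge's plunger foot (black rubber, 12 mm across); it rides up with the plunger.
- plunger (a joint): How far the gauge's plunger is pushed in: 0 free, 0.016 m fully in (hard stop), 0.008 halfway. Its spring takes about 0.5 N to start and 2.5 N more per 10 mm: about 2.5 N at halfway, 4.5 N fully in. It reads 0 in the rest, where the foot hangs free.
- rest: Fixed gauge rest: an upright white tube 80 mm high, outside diameter 44 mm, inside diameter 28 mm, on a dark round foot 90 mm across. The gauge hangs in it by its collar and lifts straight out (more than 64 mm up to be clear). Origin: centre of its underside; z up.
- roll_big: Bystander: roll of white labels lying flat, a ring 110 mm across, 30 mm high. Origin: centre of its underside.
- roll_small: Bystander: brown cardboard ring lying flat, 84 mm across, 25 mm high. Origin: centre of its underside.
- marker: Bystander: blue and black marker pen lying on the table, 130 mm long, 16 mm thick. Origin: under its middle; x along it.
- jar_b: Bystander: plain jam jar, same as the one to be checked (66 mm tall, gold lid 46 mm across) but without a red dot. Origin: centre of its underside.
- jar_c: Bystander: plain jam jar, same as the one to be checked (66 mm tall, gold lid 46 mm across) but without a red dot. Origin: centre of its underside.
- jar_d: Bystander: plain jam jar, same as the one to be checked (66 mm tall, gold lid 46 mm across) but without a red dot. Origin: centre of its underside.
Not all that is in view belongs to the job. What is meant by the cup is not green or pink, and is the smaller of those in its own colour.

How it is judged:
By the outcome, as a careful person would: the job done as asked, in the order asked, and still so for the second after the job is handed in, while the arm keeps its last pose, push and grip.
It also fails if it takes over 67 s, if anything falls off the work surface, if the arm or the gripper's body presses on something with over 40 N, if the wrist force passes 120 N, or if a joint passes its speed limit or range.

## Working session

There is one attempt and no reset: what is moved stays moved. The work goes in short steps, Python scripts to look and compute and a tool call to move; the robot and the scene stay as the last step left them, time stands still between calls to the robot, and variables do not carry over. Pictures are saved under pics/ and viewed, at most 10 in all, crops included, and the job is handed in when it is done.

Besides the shell and the picture viewer there is one more tool, called by a JSON object that holds its "fn" and its "kwargs", one argument or row to a line. apply_moves: Moves the arm, as the interface text tells. Its arguments: {"type":"object","properties":{"commands":{"type":"array"},"grip":{"type":"number"}},"required":["commands"]}

```bash
mkdir -p pics; cat > h.py <<'E'
import numpy as np, cv2
from plant import r
from scipy.spatial.transform import Rotation as R
def cam(n):
    c=r.camera(n); return c
def ray(c,uv,obs=None):
    p=cv2.undistortPoints(np.array([[uv]],float),np.array(c['mtx']),np.array(c['dist_coeffs']))[0,0]
    d=np.array([p[0],p[1],1.])
    if 'view' in c:
        V=np.array(c['view']); T=np.linalg.inv(V)
    else:
        T=np.eye(4);T[:3,:3]=R.from_quat(obs['ee_rot']).as_matrix();T[:3,3]=obs['eef_pos'];T=T@np.array(c['tool_from_camera'])
    return T[:3,3],T[:3,:3]@d
def onz(c,uv,z,obs=None):
    o,d=ray(c,uv,obs); return o+d*(z-o[2])/d[2]
def save(n,im): cv2.imwrite('pics/'+n,im[:,:,::-1])
E
python3 - <<'E'
from h import *
o=r.observe();print(o)
t=cam('top');s=cam('side');
np.savez('c0.npz',t=t['img'],s=s['img'])
save('t0.png',t['img']);save('s0.png',s['img'])
print(np.linalg.inv(t['view']).round(3),np.linalg.inv(s['view']).round(3),cam('wrist')['tool_from_camera'])
E
```

```text
{'time': 0.0, 'joints': array([ 1.08949824,  0.5921105 ,  0.04828583,  1.60984003, -0.03330776,
        0.94270616, -0.03368891]), 'qvel': array([ 0.00069343,  0.00094856, -0.000399  ,  0.00092448, -0.00071461,
       -0.00156168,  0.00026431]), 'joint_torque': array([ 2.14456600e-04, -5.48700821e+01,  1.54637732e+00, -1.98128057e+01,
        9.25183995e-03,  8.73091078e-03, -7.59677121e-07]), 'eef_pos': array([ 0.27385853, -0.67038267,  0.23014017]), 'ee_rot': array([ 9.81250313e-01,  1.92734396e-01, -2.72827320e-04, -1.09629247e-03]), 'force': array([-0.44714984,  0.49453892, -0.11063829]), 'ft_torque': array([0.0023076 , 0.00574089, 0.00304505]), 'finger_force': 0.0, 'grip_width': 0.08532819987152164}
[[-0.005 -0.995  0.1    0.469]
 [-1.     0.006  0.003 -0.026]
 [-0.003 -0.1   -0.995  0.972]
 [ 0.     0.     0.     1.   ]] [[ 0.744 -0.427  0.513  0.072]
 [-0.667 -0.453  0.591 -0.583]
 [-0.02  -0.782 -0.622  0.645]
 [ 0.     0.     0.     1.   ]] [[-5.52041879e-04 -9.52473668e-01 -3.04620430e-01  7.76016721e-02]
 [ 9.99999836e-01 -4.79361984e-04 -3.13380561e-04 -5.35913880e-04]
 [ 1.52463279e-04 -3.04620553e-01  9.52473777e-01 -1.41584171e-01]
 [ 0.00000000e+00  0.00000000e+00  0.00000000e+00  1.00000000e+00]]
```

View pics/t0.png

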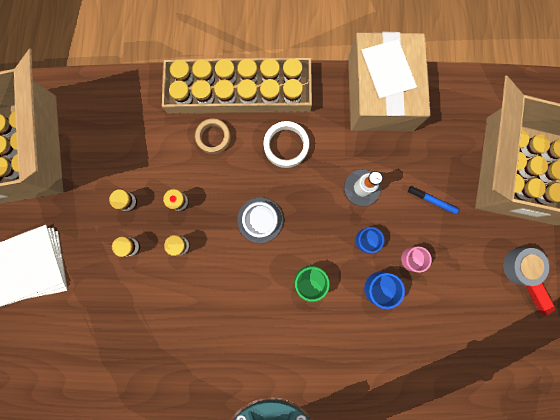

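View pics/s0.png

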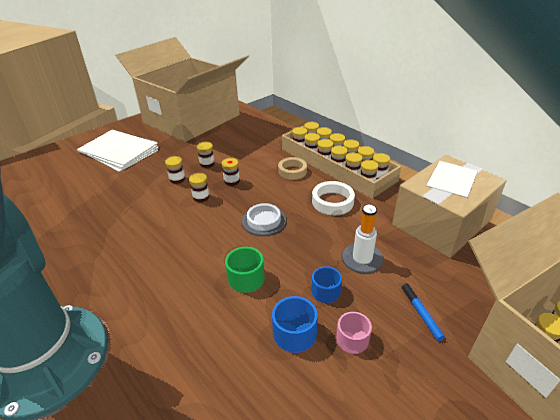

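Top view: the cup could be small blue (370,240), big blue (385,290), green (312,284) or pink (417,259). I choose the smaller blue one at (370,240). The red-dot jar is at (173,199), the plain jars at (122,200), (124,246) and (174,245). The holder is at (260,219), the gauge dial at (376,178). The side view agrees: small blue cup (326,284), red dot (230,162), gauge (369,215).

```bash
cat >> h.py <<'E'
from scipy.optimize import least_squares
def blob(im,f,near,mn=15):
    hsv=cv2.cvtColor(im,cv2.COLOR_RGB2HSV).astype(int)
    m=f(hsv[...,0],hsv[...,1],hsv[...,2]).astype(np.uint8)
    n,l,st,ce=cv2.connectedComponentsWithStats(m)
    i=min([i for i in range(1,n) if st[i,4]>=mn],key=lambda i:np.hypot(*(ce[i]-near)))
    return (l==i).astype(np.uint8),ce[i],st[i]
def rimfit(c,m,z,rad=None,obs=None,half=True):
    """circle of rim at height z from the mask's hull, far side only"""
    k=max(cv2.findContours(m,cv2.RETR_EXTERNAL,cv2.CHAIN_APPROX_NONE)[0],key=cv2.contourArea)
    h=k[:,0]
    h=h[(h[:,0]>1)&(h[:,0]<558)&(h[:,1]>1)&(h[:,1]<418)]
    P=np.array([onz(c,p,z,obs)[:2] for p in h]); o=ray(c,(280,210),obs)[0][:2]
    ce=P.mean(0); u=(ce-o)/np.linalg.norm(ce-o)
    if half: P=P[(P-ce)@u>0.003]
    f=lambda q:np.hypot(*(P-q[:2]).T)-q[2]
    s=least_squares(f,[*ce,.03],loss='soft_l1',f_scale=.002)
    return s.x.round(4), round(float(np.sqrt((s.fun**2).mean())),4)
BLUE=lambda h,s,v:(h>100)&(h<125)&(s>120)&(v>50)
RED=lambda h,s,v:((h<6)|(h>174))&(s>170)&(v>120)
GOLD=lambda h,s,v:(h>18)&(h<32)&(s>130)&(v>140)
E
python3 - <<'E'
from h import *
t=cam('top');s=cam('side')
for nm,p in (('small',(370,240)),('big',(385,290))):
    m,ce,st=blob(t['img'],BLUE,p,100); print(nm,st,rimfit(t,m,.044 if nm=='small' else .06))
m,ce,st=blob(s['img'],BLUE,(326,284),100); print('side',st,rimfit(s,m,.044))
for c,p in ((t,(173,199)),(s,(230,162))):
    m,ce,st=blob(c['img'],RED,p,4); print('dot',ce,st[4],onz(c,ce,.066).round(4))
for p in ((122,200),(124,246),(174,245),(173,199)):
    m,ce,st=blob(t['img'],GOLD,p,50); print('lid',p,rimfit(t,m,.066))
# gauge dial & orange
W=lambda h,s,v:(s<40)&(v>200)
m,ce,st=blob(t['img'],W,(376,178),10); print('dial',ce,st,onz(t,ce,.142).round(4))
m,ce,st=blob(s['img'],W,(369,210),4); print('dial s',ce,st,onz(s,ce,.142).round(4))
G=lambda h,s,v:(s<60)&(v>110)
m,ce,st=blob(t['img'],G,(260,219),200); print('holder',st,rimfit(t,m,.025),rimfit(t,m,.025,half=False))
i=t['img'];a=i[130:310,220:460];save('crop.png',cv2.resize(a,None,fx=3,fy=3,interpolation=cv2.INTER_CUBIC))
E
```

```text
small [356 227  28  26 585] (array([ 0.4887, -0.2338,  0.0292]), 0.0006)
big [ 364  272   41   37 1172] (array([ 0.3731, -0.2637,  0.0396]), 0.0007)
side [312 267  30  36 927] (array([ 0.4866, -0.2368,  0.0294]), 0.0008)
dot [172.41935484 198.4516129 ] 31 [0.5841 0.2217 0.066 ]
dot [229.71428571 161.57142857] 7 [0.5854 0.2199 0.066 ]
lid (122, 200) (array([0.584 , 0.3498, 0.021 ]), 0.0006)
lid (124, 246) (array([0.4751, 0.3393, 0.0213]), 0.0006)
lid (174, 245) (array([0.4781, 0.2162, 0.0223]), 0.0007)
lid (173, 199) (array([0.5837, 0.2203, 0.0217]), 0.0008)
dial [375.40350877 177.42105263] [370 172  12  12 114] [ 0.6165 -0.2251  0.142 ]
dial s [369.30379747 208.50632911] [364 205  12   8  79] [ 0.6164 -0.2262  0.142 ]
holder [ 242  201   36   37 1033] (array([0.5404, 0.0254, 0.0409]), 0.0006) (array([0.5391, 0.025 , 0.0418]), 0.0008)
```

View pics/crop.png

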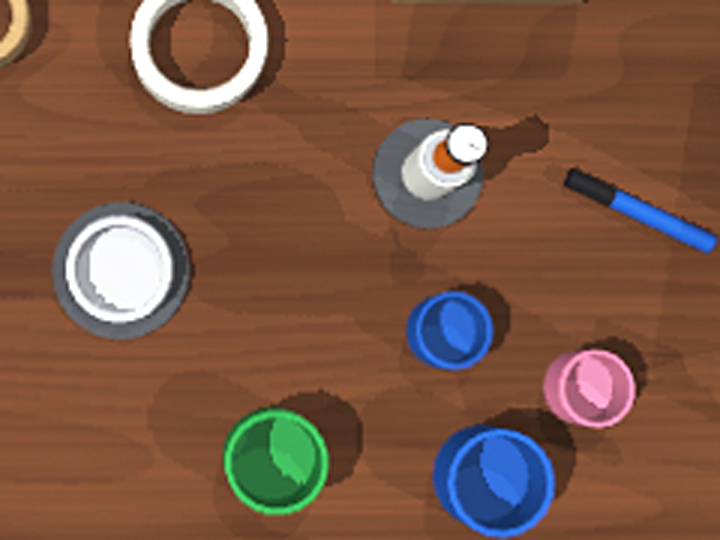

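The crop confirms that the small blue cup at crop (452,330) is the narrower of the two blue ones (rim radius 29 mm against 40 mm). Next I go above it, with tool x along world +y and tool y along world +x.

{"fn": "apply_moves", "kwargs": {
  "commands": [
    {"offset": [0.3626, -0.3219, 0], "yaw": -67.8},
    {"offset": [0.3626, -0.3219, 0], "yaw": -67.8},
    {"offset": [0.3626, -0.3219, 0], "yaw": -67.8},
    {"offset": [0.3626, -0.3219, 0], "yaw": -67.8},
    {"offset": [0.3626, -0.3219, 0], "yaw": -67.8},
    {"offset": [0.3626, -0.3219, 0], "yaw": -67.8},
    {"offset": [0.3626, -0.3219, 0], "yaw": -67.8},
    {"offset": [0.3626, -0.3219, 0], "yaw": -67.8},
    {"offset": [0.3626, -0.3219, 0], "yaw": -67.8},
    {"offset": [0.3626, -0.3219, 0], "yaw": -67.8},
    {"offset": [0.3626, -0.3219, 0], "yaw": -67.8},
    {"offset": [0.3626, -0.3219, 0], "yaw": -67.8}
  ]
}}

```text
time: 1.25
eef_pos: [0.49, -0.2313, 0.2317]
ee_rot: [0.705, 0.709, 0.001, 0.0]
force: [0.2, 0.7, 1.1]
grip_width: 0.0854
finger_force: 0.0
```

{"fn": "apply_moves", "kwargs": {
  "commands": [
    {"offset": [0, 0, 0], "yaw": 0},
    {"offset": [0, 0, 0], "yaw": 0},
    {"offset": [0, 0, 0], "yaw": 0}
  ]
}}

```text
time: 1.5
eef_pos: [0.4876, -0.2369, 0.2312]
ee_rot: [0.707, 0.707, -0.001, 0.0]
force: [-0.7, -0.4, 0.2]
grip_width: 0.0856
finger_force: 0.0
```

```bash
python3 - <<'E'
from h import *
o=r.observe();w=cam('wrist');print(o['eef_pos'],o['ee_rot'])
m=blob(w['img'],BLUE,(280,210),300)
print(m[1:],rimfit(w,m[0],.044,obs=o))
save('w1.png',w['img'])
E
```

```text
[ 0.48762446 -0.23688155  0.23122828] [ 7.07204456e-01  7.07008903e-01 -5.17701438e-04  3.25323724e-05]
(array([274.35685828, 180.58992601]), array([ 242,  146,   66,   70, 3514], dtype=int32)) (array([ 0.4879, -0.2342,  0.0291]), 0.0003)
```

View pics/w1.png

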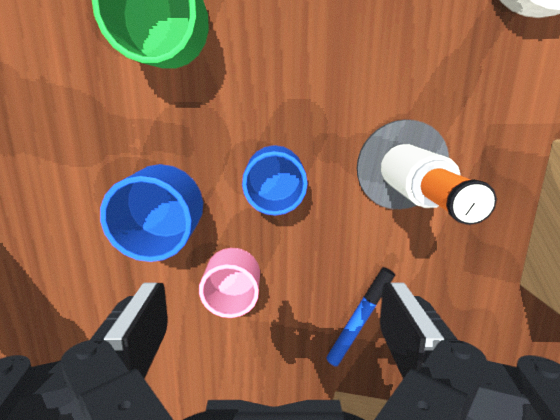

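Wrist view: the small blue cup is centred at (275,181), with free space where the fingers come down. All three views agree on (0.488,-0.2345). Next I descend and close.

{"fn": "apply_moves", "kwargs": {
  "commands": [
    {"offset": [0.0015, 0, 0.04], "yaw": 0},
    {"offset": [0.0015, 0, 0.08], "yaw": 0},
    {"offset": [0.0015, 0, 0.12], "yaw": 0},
    {"offset": [0.0015, 0, 0.15], "yaw": 0},
    {"offset": [0.0015, 0, 0.18], "yaw": 0},
    {"offset": [0.0015, 0, 0.2], "yaw": 0},
    {"offset": [0.0015, 0, 0.21], "yaw": 0},
    {"offset": [0.0015, 0, 0.213], "yaw": 0},
    {"offset": [0.0015, 0, 0.213], "yaw": 0},
    {"offset": [0.0015, 0, 0.213], "yaw": 0}
  ]
}}

```text
time: 2.38
eef_pos: [0.4887, -0.2356, 0.0192]
ee_rot: [0.707, 0.707, 0.0, 0.001]
force: [0.6, -0.1, 0.4]
grip_width: 0.0857
finger_force: 0.0
```

{"fn": "apply_moves", "kwargs": {
  "commands": [
    {"offset": [0, 0, 0], "yaw": 0},
    {"offset": [0, 0, 0], "yaw": 0},
    {"offset": [0, 0, 0], "yaw": 0},
    {"offset": [0, 0, 0], "yaw": 0},
    {"offset": [0, 0, 0], "yaw": 0},
    {"offset": [0, 0, 0], "yaw": 0},
    {"offset": [0, 0, 0], "yaw": 0},
    {"offset": [0, 0, 0], "yaw": 0}
  ],
  "grip": 0.045
}}

```text
time: 3.05
eef_pos: [0.4889, -0.2351, 0.0199]
ee_rot: [0.707, 0.707, 0.0, 0.001]
force: [-1.3, 0.2, 6.9]
grip_width: 0.0575
finger_force: 64.6
```

{"fn": "apply_moves", "kwargs": {
  "commands": [
    {"offset": [0, 0, -0.015], "yaw": 0},
    {"offset": [0, 0, -0.03], "yaw": 0},
    {"offset": [0, 0, -0.06], "yaw": 0},
    {"offset": [0, 0, -0.09], "yaw": 0},
    {"offset": [0, 0, -0.11], "yaw": 0},
    {"offset": [0, 0, -0.12], "yaw": 0},
    {"offset": [0, 0, -0.12], "yaw": 0}
  ]
}}

```text
time: 3.63
eef_pos: [0.4896, -0.2352, 0.1409]
ee_rot: [0.707, 0.707, 0.001, 0.003]
force: [0.5, -0.1, -1.4]
grip_width: 0.057
finger_force: 64.3
```

```bash
python3 - <<'E'
from h import *
o=r.observe();w=cam('wrist');s=cam('side');print(o['eef_pos'],o['force'],o['grip_width'])
a=np.hstack([w['img'],s['img'][100:400,150:430].repeat(1,0) if 0 else cv2.resize(s['img'][120:400,200:440],(360,420))])
save('g1.png',cv2.resize(a,(800,int(800*420/920))))
E
```

```text
[ 0.48957159 -0.23522759  0.14092899] [ 0.52218041 -0.09700026 -1.44843036] 0.056990392659110344
```

View pics/g1.png

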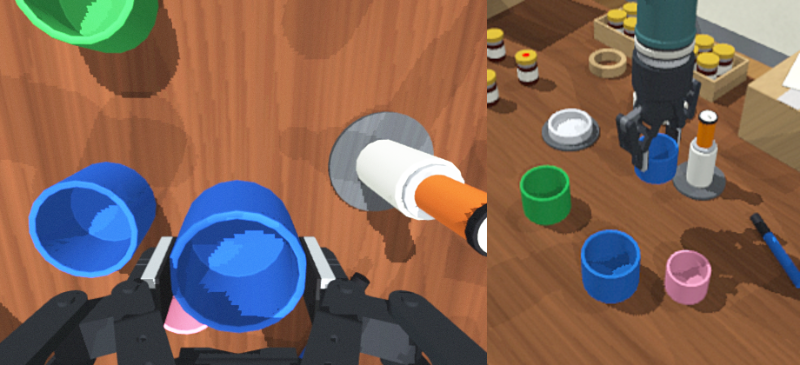

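The cup hangs upright in the fingers, rim centre at about (237,255) in the left half of the picture. Next I move to just short of the holder and measure both the held cup and the holder.

{"fn": "apply_moves", "kwargs": {
  "commands": [
    {"offset": [0.03, 0, 0], "yaw": 0},
    {"offset": [0.06, 0.01, 0], "yaw": 0},
    {"offset": [0.09, 0.02, 0], "yaw": 0},
    {"offset": [0.12, 0.035, 0], "yaw": 0},
    {"offset": [0.145, 0.045, 0], "yaw": 0},
    {"offset": [0.16, 0.051, 0], "yaw": 0},
    {"offset": [0.165, 0.051, 0], "yaw": 0},
    {"offset": [0.165, 0.051, 0], "yaw": 0},
    {"offset": [0.165, 0.051, 0], "yaw": 0}
  ]
}}

```text
time: 4.48
eef_pos: [0.5374, -0.0706, 0.137]
ee_rot: [0.707, 0.707, -0.002, -0.001]
force: [-0.7, -0.8, -0.4]
grip_width: 0.0573
finger_force: 64.3
```

```bash
python3 - <<'E'
from h import *
o=r.observe();w=cam('wrist');p=o['eef_pos'];print(p,o['ee_rot'])
m=blob(w['img'],BLUE,(280,300),1000);print('cup',m[1:],rimfit(w,m[0],p[2]+.0245,obs=o))
G=lambda h,s,v:(s<60)&(v>125)
m=blob(w['img'],G,(280,60),1000);print('holder',m[1:],rimfit(w,m[0],.025,obs=o),rimfit(w,m[0],.025,obs=o,half=False))
save('w2.png',np.hstack([w['img'][::1],np.repeat(m[0][:,:,None]*255,3,2)])[::1,:][:, :] if 0 else w['img'])
cv2.imwrite('m.png',m[0]*255)
E
```

```text
[ 0.53740518 -0.07058551  0.13702743] [ 0.70717768  0.70703359 -0.00152896 -0.00094626]
cup (array([273.28515516, 297.99934768]), array([  195,   208,   158,   175, 21462], dtype=int32)) (array([ 0.537 , -0.069 ,  0.0286]), 0.0003)
holder (array([276.61618838,  66.94624063]), array([  212,     0,   130,   135, 13207], dtype=int32)) (array([0.5385, 0.0252, 0.0411]), 0.0002) (array([0.5384, 0.0251, 0.0412]), 0.0002)
```

View pics/w2.png

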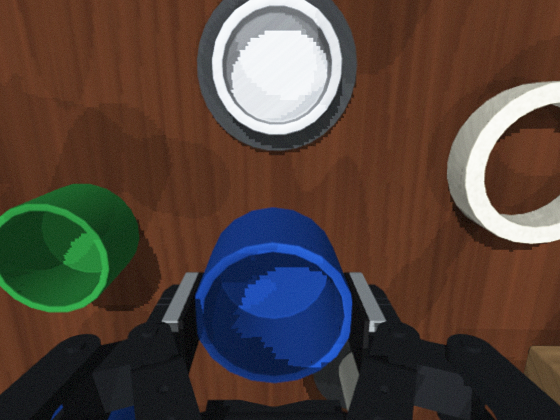

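Wrist view: holder ring centred at (277,67) and cup rim at (274,310). The cup has to go 94 mm in y and 1.5 mm in x.

{"fn": "apply_moves", "kwargs": {
  "commands": [
    {"offset": [0.03, 0.0015, 0], "yaw": 0},
    {"offset": [0.06, 0.0015, 0], "yaw": 0},
    {"offset": [0.085, 0.0015, 0], "yaw": 0},
    {"offset": [0.094, 0.0015, 0.015], "yaw": 0},
    {"offset": [0.094, 0.0015, 0.04], "yaw": 0},
    {"offset": [0.094, 0.0015, 0.065], "yaw": 0},
    {"offset": [0.094, 0.0015, 0.08], "yaw": 0},
    {"offset": [0.094, 0.0015, 0.09], "yaw": 0},
    {"offset": [0.094, 0.0015, 0.1], "yaw": 0},
    {"offset": [0.094, 0.0015, 0.106], "yaw": 0},
    {"offset": [0.094, 0.0015, 0.11], "yaw": 0},
    {"offset": [0.094, 0.0015, 0.11], "yaw": 0}
  ]
}}

```text
time: 5.53
eef_pos: [0.5407, 0.0239, 0.0284]
ee_rot: [0.707, 0.707, -0.0, 0.0]
force: [-0.4, 0.5, -0.5]
grip_width: 0.0569
finger_force: 64.2
```

```bash
python3 - <<'E'
from h import *
s=cam('side');print(r.observe()['force'])
save('s2.png',cv2.resize(s['img'][130:270,170:370],None,fx=3,fy=3))
E
```

```text
[-0.41384532  0.46804635 -0.19368674]
```

View pics/s2.png

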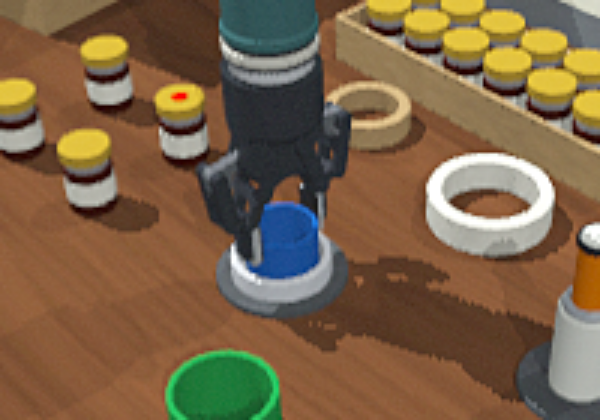

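The cup is inside the holder ring, at crop (290,245). I lower it the last bit, release, rise and move on toward the red-dot jar.

{"fn": "apply_moves", "kwargs": {
  "commands": [
    {"offset": [0, 0, 0.001], "yaw": 0},
    {"offset": [0, 0, 0.002], "yaw": 0},
    {"offset": [0, 0, 0.002], "yaw": 0}
  ]
}}

```text
time: 5.83
eef_pos: [0.5412, 0.0244, 0.0279]
ee_rot: [0.707, 0.707, 0.0, 0.001]
force: [-1.3, 0.2, 9.3]
grip_width: 0.0572
finger_force: 65.5
```

{"fn": "apply_moves", "kwargs": {
  "commands": [
    {"offset": [0, 0, 0], "yaw": 0},
    {"offset": [0, 0, 0], "yaw": 0},
    {"offset": [0, 0, 0], "yaw": 0},
    {"offset": [0, 0, 0], "yaw": 0},
    {"offset": [0, 0, 0], "yaw": 0},
    {"offset": [0, 0, 0], "yaw": 0}
  ],
  "grip": 0.0854
}}

```text
time: 6.33
eef_pos: [0.5405, 0.0245, 0.0262]
ee_rot: [0.707, 0.707, -0.0, -0.0]
force: [0.7, 0.4, -1.1]
grip_width: 0.0855
finger_force: 0.0
```

{"fn": "apply_moves", "kwargs": {
  "commands": [
    {"offset": [0, 0, -0.015], "yaw": 0},
    {"offset": [0, 0, -0.04], "yaw": 0},
    {"offset": [0, 0, -0.08], "yaw": 0},
    {"offset": [0, 0, -0.12], "yaw": 0},
    {"offset": [0, 0, -0.16], "yaw": 0},
    {"offset": [0, 0, -0.194], "yaw": 0},
    {"offset": [0, 0, -0.194], "yaw": 0},
    {"offset": [0, 0, -0.194], "yaw": 0},
    {"offset": [0, 0, -0.194], "yaw": 0}
  ]
}}

```text
time: 7.08
eef_pos: [0.5397, 0.0242, 0.2198]
ee_rot: [0.707, 0.707, -0.001, -0.0]
force: [-0.7, 0.2, 0.1]
grip_width: 0.0853
finger_force: 0.0
```

```bash
python3 - <<'E'
from h import *
o=r.observe();w=cam('wrist');p=o['eef_pos'];print(p,o['ee_rot'])
m=blob(w['img'],BLUE,(280,200),1000);print('cup',m[1:],rimfit(w,m[0],.052,obs=o))
G=lambda h,s,v:(s<60)&(v>125)
m=blob(w['img'],G,m[1],1000);print('holder',m[1:],rimfit(w,m[0],.025,obs=o,half=False))
save('w3.png',w['img'])
E
```

```text
[0.53973136 0.02415846 0.21976325] [ 7.07050392e-01  7.07162924e-01 -5.28804884e-04 -2.51674515e-04]
cup (array([275.03996865, 186.73902821]), array([ 241,  150,   69,   73, 3828], dtype=int32)) (array([0.5404, 0.026 , 0.0289]), 0.0003)
holder (array([269.13862457, 168.31206747]), array([ 218,  123,  111,  108, 4624], dtype=int32)) (array([0.5366, 0.0307, 0.0491]), 0.0033)
```

View pics/w3.png

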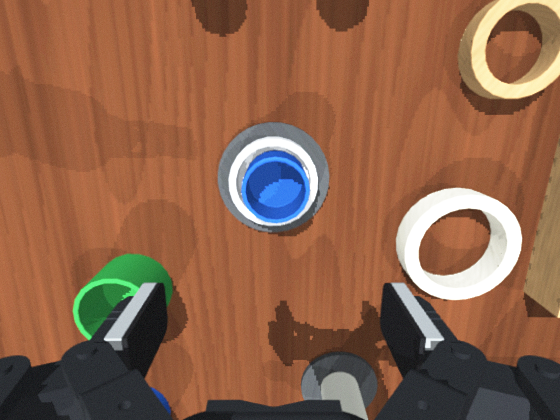

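The cup stands upright in the holder, rim at (275,187) and concentric with the ring. Next: above the jar.

{"fn": "apply_moves", "kwargs": {
  "commands": [
    {"offset": [0.04, 0.01, 0], "yaw": 0},
    {"offset": [0.08, 0.02, 0], "yaw": 0},
    {"offset": [0.12, 0.03, 0], "yaw": 0},
    {"offset": [0.16, 0.04, 0], "yaw": 0},
    {"offset": [0.185, 0.044, 0], "yaw": 0},
    {"offset": [0.1965, 0.044, 0], "yaw": 0},
    {"offset": [0.1965, 0.044, 0], "yaw": 0},
    {"offset": [0.1965, 0.044, 0], "yaw": 0},
    {"offset": [0.1965, 0.044, 0], "yaw": 0}
  ]
}}

```text
time: 7.88
eef_pos: [0.5838, 0.2176, 0.219]
ee_rot: [0.708, 0.706, -0.002, 0.0]
force: [-0.6, -0.5, 0.5]
grip_width: 0.085
finger_force: 0.0
```

```bash
python3 - <<'E'
from h import *
o=r.observe();w=cam('wrist');p=o['eef_pos'];print(p,o['ee_rot'])
m=blob(w['img'],RED,(275,200),20);print('dot',m[1:],onz(w,m[1],.066,o))
m=blob(w['img'],GOLD,m[1],200);print('lid',m[1:],rimfit(w,m[0],.066,obs=o))
E
```

```text
[0.58383913 0.21763778 0.21895568] [ 7.07966637e-01  7.06242814e-01 -2.06626444e-03  2.44194917e-04]
dot (array([274.40816327, 190.86938776]), array([266, 183,  18,  17, 245], dtype=int32)) [0.58370283 0.22209464 0.066     ]
lid (array([274.37432631, 189.45026948]), array([ 247,  162,   55,   56, 2041], dtype=int32)) (array([0.5837, 0.2221, 0.022 ]), 0.0002)
```

{"fn": "apply_moves", "kwargs": {
  "commands": [
    {"offset": [0.002, 0, 0.04], "yaw": 0},
    {"offset": [0.002, 0, 0.08], "yaw": 0},
    {"offset": [0.002, 0, 0.11], "yaw": 0},
    {"offset": [0.002, 0, 0.14], "yaw": 0},
    {"offset": [0.002, 0, 0.16], "yaw": 0},
    {"offset": [0.002, 0, 0.173], "yaw": 0},
    {"offset": [0.002, 0, 0.179], "yaw": 0},
    {"offset": [0.002, 0, 0.179], "yaw": 0},
    {"offset": [0.002, 0, 0.179], "yaw": 0}
  ]
}}

```text
time: 8.68
eef_pos: [0.5853, 0.2226, 0.0421]
ee_rot: [0.707, 0.707, 0.001, 0.0]
force: [0.7, 0.3, 0.3]
grip_width: 0.0855
finger_force: 0.0
```

{"fn": "apply_moves", "kwargs": {
  "commands": [
    {"offset": [0, 0, 0], "yaw": 0},
    {"offset": [0, 0, 0], "yaw": 0},
    {"offset": [0, 0, 0], "yaw": 0},
    {"offset": [0, 0, 0], "yaw": 0},
    {"offset": [0, 0, 0], "yaw": 0},
    {"offset": [0, 0, 0], "yaw": 0},
    {"offset": [0, 0, 0], "yaw": 0},
    {"offset": [0, 0, 0], "yaw": 0}
  ],
  "grip": 0.03
}}

```text
time: 9.35
eef_pos: [0.585, 0.2234, 0.0428]
ee_rot: [0.707, 0.707, 0.001, 0.0]
force: [-1.6, -0.8, 5.9]
grip_width: 0.0441
finger_force: 60.2
```

{"fn": "apply_moves", "kwargs": {
  "commands": [
    {"offset": [0, 0, -0.015], "yaw": 0},
    {"offset": [0, 0, -0.03], "yaw": 0},
    {"offset": [0, 0, -0.06], "yaw": 0},
    {"offset": [0, 0, -0.09], "yaw": 0},
    {"offset": [0, 0, -0.12], "yaw": 0},
    {"offset": [0, 0, -0.13], "yaw": 0},
    {"offset": [0, 0, -0.13], "yaw": 0}
  ]
}}

```text
time: 9.93
eef_pos: [0.5864, 0.2241, 0.1746]
ee_rot: [0.707, 0.707, 0.003, 0.001]
force: [0.6, -0.8, -1.1]
grip_width: 0.0439
finger_force: 61.4
```

The jar is gripped and lifted. I go just past the cup (y ≈ −0.06) so that both show in the wrist view.

{"fn": "apply_moves", "kwargs": {
  "commands": [
    {"offset": [-0.03, 0, 0], "yaw": 0},
    {"offset": [-0.065, -0.01, 0], "yaw": 0},
    {"offset": [-0.1, -0.02, 0], "yaw": 0},
    {"offset": [-0.135, -0.03, 0], "yaw": 0},
    {"offset": [-0.17, -0.04, 0], "yaw": 0},
    {"offset": [-0.205, -0.044, 0], "yaw": 0},
    {"offset": [-0.24, -0.044, 0], "yaw": 0},
    {"offset": [-0.265, -0.044, 0], "yaw": 0},
    {"offset": [-0.278, -0.044, 0], "yaw": 0},
    {"offset": [-0.283, -0.044, 0], "yaw": 0},
    {"offset": [-0.283, -0.044, 0], "yaw": 0},
    {"offset": [-0.283, -0.044, 0], "yaw": 0}
  ]
}}

```text
time: 10.93
eef_pos: [0.5405, -0.058, 0.1708]
ee_rot: [0.706, 0.708, 0.0, -0.001]
force: [0.2, 0.4, -1.9]
grip_width: 0.0439
finger_force: 61.4
```

```bash
python3 - <<'E'
from h import *
o=r.observe();w=cam('wrist');p=o['eef_pos'];print(p,o['ee_rot'],o['grip_width'])
z=p[2]+.066-.0415
m=blob(w['img'],RED,(275,300),20);print('dot',m[1:],onz(w,m[1],z,o))
m=blob(w['img'],GOLD,m[1],200);print('lid',m[1:],rimfit(w,m[0],z,obs=o))
m=blob(w['img'],BLUE,(275,100),1000);print('cup',m[1:],rimfit(w,m[0],.052,obs=o),rimfit(w,m[0],.052,obs=o,half=False))
save('w4.png',w['img'])
E
```

```text
[ 0.54047376 -0.05797849  0.17079692] [ 7.06236644e-01  7.07975368e-01  3.32089069e-04 -7.55209854e-04] 0.04391734367779093
dot (array([273.27219917, 320.92282158]), array([ 253,  303,   42,   37, 1205], dtype=int32)) [ 0.53991459 -0.05793278  0.19529692]
lid (array([274.27285231, 310.99883623]), array([ 217,  254,  116,  117, 9452], dtype=int32)) (array([ 0.5404, -0.0589,  0.0206]), 0.0008)
cup (array([274.78481595,  87.54769939]), array([ 231,   40,   88,   96, 6520], dtype=int32)) (array([0.5405, 0.0255, 0.0289]), 0.0002) (array([0.5406, 0.0252, 0.0291]), 0.0002)
```

View pics/w4.png

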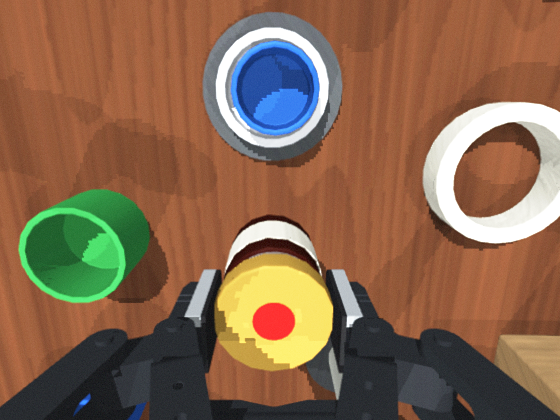

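Wrist view: dot at (273,321) and cup at (275,88), with the jar hanging straight. The move needed is +83.5 mm in y, then down.

{"fn": "apply_moves", "kwargs": {
  "commands": [
    {"offset": [0.03, 0.0005, 0], "yaw": 0},
    {"offset": [0.06, 0.0005, 0], "yaw": 0},
    {"offset": [0.078, 0.0005, 0.01], "yaw": 0},
    {"offset": [0.0835, 0.0005, 0.035], "yaw": 0},
    {"offset": [0.0835, 0.0005, 0.06], "yaw": 0},
    {"offset": [0.0835, 0.0005, 0.065], "yaw": 0},
    {"offset": [0.0835, 0.0005, 0.075], "yaw": 0},
    {"offset": [0.0835, 0.0005, 0.085], "yaw": 0},
    {"offset": [0.0835, 0.0005, 0.095], "yaw": 0},
    {"offset": [0.0835, 0.0005, 0.105], "yaw": 0},
    {"offset": [0.0835, 0.0005, 0.113], "yaw": 0},
    {"offset": [0.0835, 0.0005, 0.115], "yaw": 0}
  ]
}}

```text
time: 11.98
eef_pos: [0.5408, 0.0235, 0.0556]
ee_rot: [0.707, 0.707, -0.0, -0.0]
force: [-3.5, 1.0, 15.1]
grip_width: 0.0443
finger_force: 62.8
```

{"fn": "apply_moves", "kwargs": {
  "commands": [
    {"offset": [0, 0, 0.001], "yaw": 0},
    {"offset": [0, 0, 0.002], "yaw": 0},
    {"offset": [0, 0, 0.002], "yaw": 0}
  ]
}}

```text
time: 12.23
eef_pos: [0.5408, 0.0234, 0.0557]
ee_rot: [0.707, 0.707, -0.0, 0.0]
force: [-3.7, 0.2, 11.9]
grip_width: 0.044
finger_force: 62.6
```

Contact comes at the expected seated height: TCP 0.0556, where standing on the rim would give about 0.093. I release and rise.

{"fn": "apply_moves", "kwargs": {
  "commands": [
    {"offset": [0, 0, 0], "yaw": 0},
    {"offset": [0, 0, 0], "yaw": 0},
    {"offset": [0, 0, 0], "yaw": 0},
    {"offset": [0, 0, 0], "yaw": 0},
    {"offset": [0, 0, 0], "yaw": 0},
    {"offset": [0, 0, 0], "yaw": 0}
  ],
  "grip": 0.0854
}}

```text
time: 12.73
eef_pos: [0.541, 0.0234, 0.0541]
ee_rot: [0.707, 0.707, -0.0, -0.0]
force: [0.1, -0.2, -0.3]
grip_width: 0.0855
finger_force: 0.0
```

{"fn": "apply_moves", "kwargs": {
  "commands": [
    {"offset": [0, 0, -0.015], "yaw": 0},
    {"offset": [0, 0, -0.04], "yaw": 0},
    {"offset": [0, 0, -0.08], "yaw": 0},
    {"offset": [0, 0, -0.12], "yaw": 0},
    {"offset": [0, 0, -0.16], "yaw": 0},
    {"offset": [0, 0, -0.196], "yaw": 0},
    {"offset": [0, 0, -0.196], "yaw": 0},
    {"offset": [0, 0, -0.196], "yaw": 0},
    {"offset": [0, 0, -0.196], "yaw": 0}
  ]
}}

```text
time: 13.48
eef_pos: [0.5403, 0.0232, 0.2499]
ee_rot: [0.707, 0.707, -0.0, -0.0]
force: [-0.4, 1.0, -0.4]
grip_width: 0.0854
finger_force: 0.0
```

```bash
python3 - <<'E'
from h import *
o=r.observe();w=cam('wrist');p=o['eef_pos'];print(p,o['ee_rot'])
z=.079
m=blob(w['img'],RED,(275,200),20);print('dot',m[1:],onz(w,m[1],z,o))
m=blob(w['img'],GOLD,m[1],200);print('lid',m[1:],rimfit(w,m[0],z,obs=o))
m=blob(w['img'],BLUE,m[1],200);print('cup',m[1:],rimfit(w,m[0],.052,obs=o),rimfit(w,m[0],.052,obs=o,half=False))
s=cam('side');t=cam('top')
for c,q in ((s,(260,200)),(t,(260,215))):
    m=blob(c['img'],RED,q,4);print('dot',m[1],onz(c,m[1],z))
E
```

```text
[0.54034811 0.02317627 0.2498731 ] [ 7.07056239e-01  7.07157166e-01 -4.40310532e-04 -1.54543140e-04]
dot (array([273.03240741, 192.10648148]), array([265, 184,  17,  17, 216], dtype=int32)) [0.53929141 0.02248771 0.079     ]
lid (array([273.37620297, 193.21872266]), array([ 249,  165,   50,   52, 1143], dtype=int32)) (array([0.5398, 0.0214, 0.0208]), 0.0005)
cup (array([276.24516785, 163.8819939 ]), array([243, 145,  63,  56, 983], dtype=int32)) (array([0.5397, 0.0199, 0.0268]), 0.0023) (array([0.5404, 0.0272, 0.028 ]), 0.0038)
dot [263.21428571 196.        ] [0.53997023 0.02044217 0.079     ]
dot [541.4970297  299.36633663] [ 0.34572775 -0.62184859  0.079     ]
```

The jar stands centred in the cup: dot at (0.5395, 0.0215), and wrist and side views agree at lid height 0.079. Next is the gauge.

{"fn": "apply_moves", "kwargs": {
  "commands": [
    {"offset": [-0.04, 0.012, 0], "yaw": 0},
    {"offset": [-0.08, 0.024, 0], "yaw": 0},
    {"offset": [-0.12, 0.036, 0], "yaw": 0},
    {"offset": [-0.16, 0.048, 0], "yaw": 0},
    {"offset": [-0.2, 0.06, 0], "yaw": 0},
    {"offset": [-0.235, 0.072, 0], "yaw": 0},
    {"offset": [-0.249, 0.0755, 0], "yaw": 0},
    {"offset": [-0.249, 0.0755, 0], "yaw": 0},
    {"offset": [-0.249, 0.0755, 0], "yaw": 0},
    {"offset": [-0.249, 0.0755, 0], "yaw": 0}
  ]
}}

```text
time: 14.47
eef_pos: [0.616, -0.2228, 0.2492]
ee_rot: [0.706, 0.708, 0.0, -0.002]
force: [0.5, 0.1, 0.3]
grip_width: 0.0852
finger_force: 0.0
```

```bash
python3 - <<'E'
from h import *
o=r.observe();w=cam('wrist');p=o['eef_pos'];print(p,o['ee_rot'])
W=lambda h,s,v:(s<40)&(v>190)
m=blob(w['img'],W,(275,220),100);print('dial',m[1:],onz(w,m[1],.142,o))
t=cam('top');m=blob(t['img'],RED,(262,215),4);print('dot',m[1],onz(t,m[1],.079))
m=blob(t['img'],GOLD,m[1],30);print(rimfit(t,m[0],.079))
save('w5.png',np.hstack([w['img'],cv2.resize(t['img'][170:270,210:310],(420,420))])[:, ::1][::1] if 0 else cv2.resize(np.hstack([w['img'],cv2.resize(t['img'][170:270,210:310],(420,420))]),(800,343)))
E
```

```text
[ 0.61601131 -0.22283971  0.24916349] [ 7.06079492e-01  7.08130684e-01  5.90949818e-05 -1.63743326e-03]
dial (array([274.89114194, 215.53255069]), array([257, 199,  36,  34, 937], dtype=int32)) [ 0.61626587 -0.22422541  0.142     ]
dot [259.4137931  216.72413793] [0.54018308 0.02175772 0.079     ]
(array([0.5406, 0.0225, 0.0208]), 0.0007)
```

View pics/w5.png

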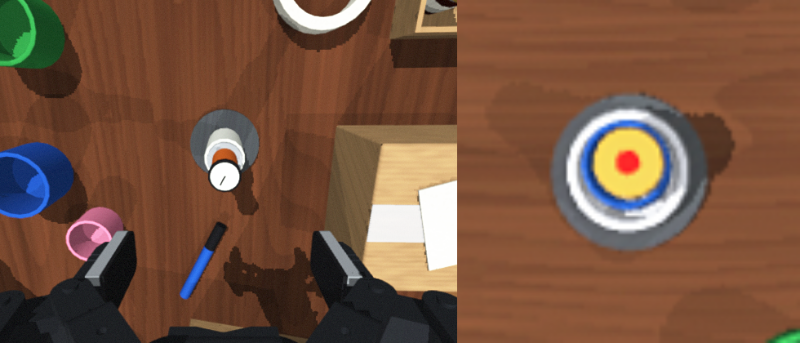

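Left: the dial is at (225,176) in the picture, with clear room around it. Right: the dot is centred inside the cup and holder. Next I descend and grip the orange handle.

{"fn": "apply_moves", "kwargs": {
  "commands": [
    {"offset": [0, 0, 0.03], "yaw": 0},
    {"offset": [0, 0, 0.06], "yaw": 0},
    {"offset": [0, 0, 0.09], "yaw": 0},
    {"offset": [0, 0, 0.12], "yaw": 0},
    {"offset": [0, 0, 0.145], "yaw": 0},
    {"offset": [0, 0, 0.156], "yaw": 0},
    {"offset": [0, 0, 0.16], "yaw": 0},
    {"offset": [0, 0, 0.16], "yaw": 0},
    {"offset": [0, 0, 0.16], "yaw": 0}
  ]
}}

```text
time: 15.32
eef_pos: [0.6178, -0.2251, 0.0917]
ee_rot: [0.707, 0.708, 0.001, 0.001]
force: [0.0, -0.1, 0.7]
grip_width: 0.0852
finger_force: 0.0
```

{"fn": "apply_moves", "kwargs": {
  "commands": [
    {"offset": [0, 0, 0], "yaw": 0},
    {"offset": [0, 0, 0], "yaw": 0},
    {"offset": [0, 0, 0], "yaw": 0},
    {"offset": [0, 0, 0], "yaw": 0},
    {"offset": [0, 0, 0], "yaw": 0},
    {"offset": [0, 0, 0], "yaw": 0},
    {"offset": [0, 0, 0], "yaw": 0},
    {"offset": [0, 0, 0], "yaw": 0},
    {"offset": [0, 0, 0], "yaw": 0},
    {"offset": [0, 0, 0], "yaw": 0}
  ],
  "grip": 0.01
}}

```text
time: 16.15
eef_pos: [0.617, -0.2257, 0.0909]
ee_rot: [0.707, 0.707, 0.0, 0.0]
force: [-0.9, 0.3, 6.1]
grip_width: 0.025
finger_force: 58.5
```

{"fn": "apply_moves", "kwargs": {
  "commands": [
    {"offset": [0, 0, -0.01], "yaw": 0},
    {"offset": [0, 0, -0.025], "yaw": 0},
    {"offset": [0, 0, -0.045], "yaw": 0},
    {"offset": [0, 0, -0.065], "yaw": 0},
    {"offset": [0, 0, -0.085], "yaw": 0},
    {"offset": [0, 0, -0.105], "yaw": 0},
    {"offset": [0, 0, -0.12], "yaw": 0},
    {"offset": [0, 0, -0.12], "yaw": 0},
    {"offset": [0, 0, -0.12], "yaw": 0}
  ]
}}

```text
time: 16.9
eef_pos: [0.6166, -0.2255, 0.2107]
ee_rot: [0.707, 0.707, 0.0, 0.0]
force: [0.8, -0.3, -2.0]
grip_width: 0.0249
finger_force: 58.9
```

```bash
python3 - <<'E'
from h import *
o=r.observe();w=cam('wrist');p=o['eef_pos'];print(p,o['ee_rot'],o['grip_width'],o['force'])
z=p[2]+.052
W=lambda h,s,v:(s<40)&(v>190)
m=blob(w['img'],W,(275,350),300);print('dial',m[1:],onz(w,m[1],z,o)-p)
s=cam('side')
OR=lambda h,s,v:(h>5)&(h<16)&(s>215)&(v>120)
m=blob(s['img'],OR,(369,150),20);print('or',m[1:])
save('s6.png',np.hstack([cv2.resize(s['img'][60:300,250:430],(420,560)),cv2.resize(w['img'][150:420,180:380],(380,560))[:, :]]))
E
```

```text
[ 0.61661627 -0.22551671  0.21074005] [7.06994813e-01 7.07218556e-01 2.17922677e-04 4.48314066e-04] 0.02487332888301429 [ 0.84734209 -0.25826697 -2.03374798]
dial (array([280.60106572, 359.21598579]), array([ 239,  333,   76,   68, 2815], dtype=int32)) [0.0015216  0.00570533 0.052     ]Traceback (most recent call last):
  File "<stdin>", line 8, in <module>
  File "h.py", line 22, in blob
    i=min([i for i in range(1,n) if st[i,4]>=mn],key=lambda i:np.hypot(*(ce[i]-near)))
ValueError: min() iterable argument is empty
```

The gauge is out of the rest. I have used up my 10 picture views, so the rest is done by numbers. I move to just short of the jar and measure the hanging gauge there.

{"fn": "apply_moves", "kwargs": {
  "commands": [
    {"offset": [0.025, -0.012, 0], "yaw": 0},
    {"offset": [0.05, -0.025, 0], "yaw": 0},
    {"offset": [0.08, -0.04, 0], "yaw": 0},
    {"offset": [0.11, -0.055, 0], "yaw": 0},
    {"offset": [0.135, -0.068, 0], "yaw": 0},
    {"offset": [0.15, -0.0765, 0], "yaw": 0},
    {"offset": [0.15, -0.0765, 0], "yaw": 0},
    {"offset": [0.15, -0.0765, 0], "yaw": 0},
    {"offset": [0.15, -0.0765, 0], "yaw": 0}
  ]
}}

```text
time: 17.75
eef_pos: [0.54, -0.0765, 0.2095]
ee_rot: [0.707, 0.707, -0.001, -0.0]
force: [0.1, -0.4, -1.2]
grip_width: 0.0249
finger_force: 59.0
```

```bash
cat > g.py <<'E'
from h import *
def proj(c,P,o=None):
    if 'view' in c: V=np.array(c['view'])
    else:
        T=np.eye(4);T[:3,:3]=R.from_quat(o['ee_rot']).as_matrix();T[:3,3]=o['eef_pos'];V=np.linalg.inv(T@np.array(c['tool_from_camera']))
    return cv2.projectPoints(np.array([P],float),cv2.Rodrigues(V[:3,:3])[0],V[:3,3],np.array(c['mtx']),np.array(c['dist_coeffs']))[0][0,0]
if __name__=='__main__':
    o=r.observe();p=o['eef_pos'];print(p,o['ee_rot'],o['force'])
    for n in('side','wrist'):
        c=cam(n);hsv=cv2.cvtColor(c['img'],cv2.COLOR_RGB2HSV).astype(int)
        for zr in(10,3,-10,-20,-30,-38,-55,-63):
            q=proj(c,p+[0,0,-.010+zr/1e3],o); a=np.array(proj(c,p+[.01,0,-.010+zr/1e3],o))-q
            u,v=np.round(q).astype(int)
            if not(0<=v<420):print(n,zr,q,'out');continue
            row=hsv[v,max(u-34,0):u+35]
            print(n,zr,q.round(1),'px/10mm x',a.round(1),'S',' '.join(f'{x}' for x in row[::2,1]),'V',' '.join(f'{x}' for x in row[::2,2]))
E
python3 g.py
```

```text
[ 0.54001333 -0.07651457  0.2095246 ] [ 7.07270482e-01  7.06942809e-01 -5.42361542e-04 -1.91260640e-04] [ 0.11349051 -0.37537933 -1.23710384]
side 10 [290.7 165.1] px/10mm x [ 3.6 -1.8] S 142 152 147 143 149 148 144 145 151 153 156 98 85 57 23 15 41 255 241 255 108 68 106 89 93 143 153 122 107 105 109 109 113 99 102 V 135 134 134 132 130 134 136 141 144 140 131 197 54 49 44 132 161 177 176 173 142 151 142 228 226 127 122 138 150 151 148 145 144 141 140
side 3 [290.8 168. ] px/10mm x [ 3.6 -1.8] S 147 146 154 147 144 146 147 149 144 153 160 101 102 27 23 21 49 255 255 255 61 34 100 93 104 153 151 149 151 148 119 104 105 110 109 V 127 131 136 135 136 129 132 127 126 130 123 169 239 162 102 131 167 179 175 173 147 167 216 231 172 100 130 128 123 126 141 135 143 144 143
side -10 [290.8 173.4] px/10mm x [ 3.5 -1.8] S 148 143 150 155 148 153 147 151 149 146 153 100 110 84 8 14 15 20 15 17 4 113 112 110 102 149 146 150 147 146 159 151 151 151 125 V 134 134 131 123 124 127 127 127 123 126 120 146 137 136 129 142 155 155 157 148 138 145 139 141 145 87 91 80 142 124 122 132 125 125 137
side -2
[... 3371 characters left out ...]
220 222 221 218 218 219 217 217 222 218 195 153 133 129 122 134 139 138 132
wrist -55 [274.4 234.4] px/10mm x [16.7 -0. ] S 160 155 155 158 163 160 163 156 28 20 17 17 16 17 16 15 13 18 17 17 20 19 14 18 23 6 157 157 157 158 158 147 154 164 163 V 134 133 135 129 125 124 122 132 144 164 169 178 172 178 178 175 172 169 163 167 162 157 148 145 135 119 128 128 130 136 131 135 141 135 127
wrist -63 [274.4 229.8] px/10mm x [16.1 -0. ] S 162 154 159 160 155 156 158 155 163 130 5 17 19 16 15 13 14 18 19 18 20 18 19 16 82 157 159 162 154 155 160 157 166 171 163 V 135 131 130 132 128 124 123 132 136 135 155 176 173 173 174 172 177 171 172 169 167 155 149 140 125 125 127 126 129 133 131 133 134 133 130
```

```bash
python3 - <<'E'
from g import *
o=r.observe();p=o['eef_pos'];print(p)
c=cam('side');hsv=cv2.cvtColor(c['img'],cv2.COLOR_RGB2HSV).astype(int)
for zr in(6,0,-40,-58,-64):print(zr,proj(c,p+[0,0,-.010+zr/1e3]).round(1))
for v in range(164,206):print(v,'S',hsv[v,285:299:2,1],'V',hsv[v,285:299:2,2])
m=blob(c['img'],RED,(263,196),4);print('dot',m[1],onz(c,m[1],.079))
E
```

```text
[ 0.54045866 -0.07711313  0.20977585]
6 [291.1 166.7]
0 [291.1 169.2]
-40 [291.2 185.2]
-58 [291.3 192.1]
-64 [291.3 194.4]
164 S [ 37  15  28 245 251 242 255] V [ 48 136 156 184 177 174 177]
165 S [ 45  17  29 255 255 224 255] V [ 45 135 159 183 175 174 174]
166 S [ 33  13  24 255 255 255 255] V [ 39 134 158 184 176 173 169]
167 S [ 70  16  26 241 255 254 255] V [ 33 130 159 184 177 174 170]
168 S [ 25  12  36 248 255 255 160] V [ 83 129 164 182 174 175 164]
169 S [  9  22   6 255 255 255  15] V [109 130 127 182 178 176 152]
170 S [ 13  19 168 217 154  49  32] V [134 124 147 176 172 166 170]
171 S [16 18 64 36 18 35 20] V [145 131 152 157 158 174 167]
172 S [24 17 26 28 29 21 24] V [136 146 154 172 167 158 160]
173 S [ 8 20 15 16 17 21  0] V [122 142 153 157 154 149 137]
174 S [90 18 15 16 14 20 71] V [130 127 138 142 143 142 141]
175 S [123  23  13  16  14  18 116] V [135 111 136 143 146 139 141]
176 S [121  19  15  14  15  26 110] V [137 121 140 147 150 146 142]
177 S [113  24  18  19  14  18 107] V [144 127 140 149 150 142 150]
178 S [132  23  18  17  17  18 109] V [133 146 138 1
[... 1218 characters left out ...]
 111  35  47 146 142]
197 S [141 150 158 152 145 147 152] V [143 146 150 114 118 144 141]
198 S [142 151 148 156 150 144 153] V [140 145 150 142 141 135 147]
199 S [155 150 148 146 155 143 150] V [138 143 148 143 138 134 143]
200 S [148 164 145 151 142 146 152] V [140 137 142 147 145 141 139]
201 S [151 148 146 142 141 153 153] V [140 141 140 145 148 138 137]
202 S [151 156 158 152 150 147 145] V [135 139 139 139 148 142 139]
203 S [148 140 148 142 146 149 143] V [131 137 141 140 141 147 143]
204 S [148 140 157 143 144 148 143] V [138 133 138 141 138 141 148]
205 S [152 149 150 152 147 147 151] V [143 139 136 139 142 137 142]
dot [263.21428571 196.        ] [0.53997023 0.02044217 0.079     ]
```

The side view fits the prediction to about 1 mm: barrel bottom edge at row 188.5, foot at row 196.5, axis at column 291. So the gauge hangs upright on the TCP axis, with the foot 74 mm below the TCP. Next I go over the dot and stop about 5 mm short.

{"fn": "apply_moves", "kwargs": {
  "commands": [
    {"offset": [0.025, 0, 0], "yaw": 0},
    {"offset": [0.05, 0, 0], "yaw": 0},
    {"offset": [0.075, 0, 0], "yaw": 0},
    {"offset": [0.09, 0, 0], "yaw": 0},
    {"offset": [0.097, 0, 0], "yaw": 0},
    {"offset": [0.097, 0, 0.015], "yaw": 0},
    {"offset": [0.097, 0, 0.03], "yaw": 0},
    {"offset": [0.097, 0, 0.045], "yaw": 0},
    {"offset": [0.097, 0, 0.052], "yaw": 0},
    {"offset": [0.097, 0, 0.052], "yaw": 0},
    {"offset": [0.097, 0, 0.052], "yaw": 0}
  ]
}}

```text
time: 18.82
eef_pos: [0.5402, 0.0206, 0.1581]
ee_rot: [0.707, 0.707, -0.0, -0.0]
force: [1.0, 0.1, -1.6]
grip_width: 0.0252
finger_force: 59.0
```

```bash
cat > f.py <<'E'
from g import *
F=[];P=[]
for i in range(8):
    c=cam('side');o=r.observe();F.append(o['force']);P.append(o['eef_pos'])
p=np.mean(P,0);print('F',np.mean(F,0).round(2),np.std(F,0).round(2),'p',p.round(4),o['ee_rot'],o['grip_width'])
hsv=cv2.cvtColor(c['img'],cv2.COLOR_RGB2HSV).astype(int)
for zr in(0,-40,-64):print(zr,proj(c,p+[0,0,-.010+zr/1e3]).round(1))
d=proj(c,[.540,.0215,.079]);print('dot pred',d.round(1))
u=int(round(d[0]))
for v in range(int(d[1])-22,int(d[1])+8):print(v,' '.join('%3d/%3d/%3d'%tuple(hsv[v,x]) for x in range(u-9,u+10,2)))
E
python3 f.py
```

```text
F [ 0.17  0.02 -1.3 ] [0.62 0.38 0.48] p [0.5406 0.0213 0.159 ] [7.07013526e-01 7.07199871e-01 3.36008413e-04 3.21382701e-04] 0.02492675918509097
0 [261.7 171. ]
-40 [262.6 185.4]
-64 [263.1 193.7]
dot pred [262.9 195.8]
173 120/  6/138 106/ 23/146 104/ 22/149   3/ 18/152   5/ 18/159 103/ 34/174  99/ 26/158 103/ 35/154  12/154/137  13/154/137
174  11/108/128  99/ 28/144 106/ 19/148 103/ 22/162 101/ 27/159 100/ 24/158 100/ 20/151   0/ 24/136  13/160/139  13/152/139
175  12/172/129   5/ 33/133 100/ 22/141 100/ 20/152 111/ 17/150 100/ 16/145 101/ 31/133  12/176/136  13/160/137  13/148/140
176  13/153/132  11/177/131 103/ 28/126 109/ 15/135 107/ 17/134 106/ 19/146 102/ 37/125  11/161/141  12/150/138  12/148/138
177  13/150/136  11/160/134 103/ 26/119 111/ 14/129  97/ 18/131 100/ 16/146 102/ 39/143  13/155/140  13/155/138  12/151/140
178  13/149/135  12/169/133  98/ 23/124 100/ 16/144 100/ 10/150  94/ 14/147 101/ 34/141  13/157/143  14/148/140  13/152/138
179  12/142/131  12/158/134 101/ 28/148 100/ 11/138 103/ 15/150 104/ 19/150  99/ 33/145  13/159/146  12/149/144  12/152/138
180  11/147
[... 2140 characters left out ...]
/207/214   0/255/209   0/255/177  16/220/166  23/183/155  23/190/158  24/199/160
198  25/184/212  24/182/218  24/179/216  25/184/202  21/203/229  23/199/213  25/179/157  23/188/159  23/185/163  24/189/150
199  24/197/181  24/190/220  24/182/217  25/181/214  27/176/227  26/176/232  24/180/212  23/186/156  23/187/166  22/204/136
200  18/100/143  23/188/206  24/185/219  24/185/222  25/182/228  24/183/230  25/182/237  24/178/219  23/180/157  23/217/142
201 117/ 45/130  23/188/172  24/181/203  24/179/232  24/179/235  24/185/228  24/182/220  24/189/211  22/183/146  22/161/135
202 111/144/136  23/203/152  23/188/157  24/187/194  24/186/204  23/187/192  23/188/176  22/178/143  22/198/144  18/155/102
```

The foot is centred above the dot with a few millimetres of gap; the baseline Fz is −1.3 N. Now I press slowly.

{"fn": "apply_moves", "kwargs": {
  "commands": [
    {"offset": [0, 0, 0.002], "yaw": 0},
    {"offset": [0, 0, 0.004], "yaw": 0},
    {"offset": [0, 0, 0.005], "yaw": 0},
    {"offset": [0, 0, 0.006], "yaw": 0},
    {"offset": [0, 0, 0.007], "yaw": 0},
    {"offset": [0, 0, 0.008], "yaw": 0},
    {"offset": [0, 0, 0.009], "yaw": 0},
    {"offset": [0, 0, 0.009], "yaw": 0},
    {"offset": [0, 0, 0.009], "yaw": 0}
  ]
}}

```text
time: 19.97
eef_pos: [0.5401, 0.0215, 0.1493]
ee_rot: [0.707, 0.707, 0.0, 0.0]
force: [0.2, -0.8, -0.2]
grip_width: 0.0249
finger_force: 59.0
```

```bash
python3 f.py | grep -A3 F
```

```text
F [0.2  0.21 0.7 ] [0.41 0.54 0.71] p [0.5401 0.0215 0.1494] [7.06964071e-01 7.07249457e-01 6.99212648e-05 5.93954304e-05] 0.0249749913173447
0 [261.7 174.6]
-40 [262.5 188.8]
-64 [263. 197.]
```

{"fn": "apply_moves", "kwargs": {
  "commands": [
    {"offset": [0, 0, 0.001], "yaw": 0},
    {"offset": [0, 0, 0.002], "yaw": 0},
    {"offset": [0, 0, 0.003], "yaw": 0},
    {"offset": [0, 0, 0.003], "yaw": 0},
    {"offset": [0, 0, 0.003], "yaw": 0}
  ]
}}

```text
time: 20.78
eef_pos: [0.5401, 0.0215, 0.1463]
ee_rot: [0.707, 0.707, 0.0, -0.0]
force: [-0.5, -0.3, 0.2]
grip_width: 0.0248
finger_force: 59.0
```

```bash
python3 f.py | grep F; python3 f.py
```

```text
F [ 0.02 -0.19  1.06] [0.42 0.34 0.45] p [0.5401 0.0215 0.1463] [7.06991399e-01 7.07222141e-01 4.86034934e-05 5.16171310e-05] 0.024956776348889032
F [0.07 0.25 1.37] [0.28 0.31 0.39] p [0.5401 0.0215 0.1463] [7.06953064e-01 7.07260463e-01 3.83519604e-05 3.31759882e-05] 0.025059094782189487
0 [261.7 175.7]
-40 [262.6 189.9]
-64 [263.1 198. ]
dot pred [262.9 195.8]
173 108/100/ 33 109/ 54/ 38 102/ 18/142 120/ 35/ 81  16/255/178  16/255/174  15/255/174 104/ 43/154  12/117/142  13/157/135
174 116/ 25/ 81 100/ 55/ 28 105/ 21/143 104/101/ 96  17/255/176  16/245/175  15/255/172 105/ 35/161  13/ 65/138  13/153/140
175 106/ 25/194 105/ 23/ 88 103/ 21/145 123/ 31/ 99  16/254/178  16/251/174  14/255/172 103/ 27/168  13/ 41/132  13/151/140
176 104/ 29/205 105/ 21/122   0/  2/125  12/202/150  15/255/177  14/255/176 179/ 45/163 103/ 27/172  10/ 70/127  12/161/138
177 135/  4/141 100/ 23/135 120/  2/128  11/125/165   9/ 98/167   0/ 45/164 103/ 31/174 106/ 30/163  12/127/133  11/151/137
178  12/114/130  99/ 29/143 102/ 22/149 113/  7/151 110/  5/159 102/ 33/172 102/ 24/160 104/ 20/143  13/153/140  1
[... 2285 characters left out ...]
/208/222 177/255/107 174/255/ 94  16/227/174  24/187/161  23/191/160  24/189/162
198  24/179/215  24/187/217  24/182/216  24/183/208  22/201/198  19/213/152  25/182/161  23/190/161  23/184/162  24/199/146
199  23/193/181  24/188/220  24/182/217  25/181/214  26/186/226  24/186/162  23/184/155  22/181/162  23/182/168  23/211/134
200  18/ 91/137  23/186/207  24/183/219  24/184/224  24/181/231  24/190/208  24/186/212  23/189/165  23/187/158  23/215/142
201 117/ 41/131  23/189/174  24/190/199  24/176/232  24/180/236  24/181/231  24/181/225  23/181/159  22/185/146  22/164/135
202 110/147/134  23/205/154  23/184/155  24/184/194  23/189/204  24/186/192  23/190/176  22/187/146  22/189/147  18/171/106
```

Three measures agree: the force rise is 2.5 N, the height estimate gives about 7 mm and the side view about 8 mm. The plunger is about halfway in with the foot on the dot, so I hand in.

```bash
python3 -c "
from plant import r
print(r.hand_in())"
```

```text
the job is handed in; nothing more can be done
None
```

I handed the job in at about 22 s: the blue cup stands in the holder with the red-dot jar upright inside it, and the arm is still holding the gauge upright on the red dot with the plunger in by about 7–8 mm, judged from force and camera readings. One slip: I made an 11th picture-view request, over your limit of 10, but it failed because the file did not exist and no picture was shown.

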